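Cap the spare-battery pots and stow them in the dock

ROBOT

A 6-joint arm with a two-finger parallel gripper is mounted at the origin on the work surface. World frame = base frame: x ahead of the robot, y to its left, z up, the work surface at z = 0. Lengths are in m, angles in rad, forces in N, time in s.
With the tool pointing down it reaches from about 0.275 to 0.725 m from the base axis. Payload 5.6 kg.
Tool frame: the origin (TCP) lies midway between the tips of the shut fingers; the grasp point (between the pads) lies 19 mm behind it; z points along the fingers, y is the line along which they close (so a half turn about z gives the same grasp; the last joint's range is limited). The gripper opens to 85 mm and grips with 20 to 120 N. Pads are 22 mm wide; open, the fingers measure 114 mm over their backs; the gripper's body (76 mm by 85 mm) begins 54 mm behind the grasp point. The pads swing forward as they close: fully open they stand 13 mm farther back than shut.
Start: joints at [-0.879, 0.255, 0.108, 0, -1.424, -0.285], TCP at [0.218, -0.505, 0.231] pointing down, gripper open.
Joint ranges: [-2.95, 2.95], [-1.21, 1.97], [-1.09, 1.5], [-2.87, 1.71], [-2.94, -0.07], [-3.05, 3.05]. Speed limits (rad/s): [2.57, 2.57, 3.14, 3.14, 3.14, 3.14].

INTERFACE

Orientations are given as a rotation vector (axis times angle).
In Python, from cell import robot gives the robot as it stands. Calls block until the motion is done:
- robot.move_pose(position, orientation): joint-space move of the TCP to a pose.
- robot.move_straight(position, orientation=None, rate=0.15): straight line of the TCP; orientation=None keeps the orientation; rate is the mean speed in m/s.
- robot.movej(angles): joint-space move.
- robot.command_gripper(opening): finger opening in m; the grip force is fixed at half the most; returns when the fingers have stopped.
- robot.sleep(seconds).
- robot.inverse_kinematics(position, orientation): joint angles nearest the present ones, or None.
- robot.state(): the state.
- robot.get_image(name): name is "side" or "top" or "wrist"; returns a dict with "pixels" (420x560x3 uint8, red, green, blue), "K" (3x3 intrinsics, pixels), "dist" ([k1, k2, p1, p2, k3] as OpenCV has them; the pictures are not rectified), "cam_to_world" (4x4, takes a point from camera to world coordinates); the wrist camera has in their place "hand_eye" (4x4, takes a point from camera to tool coordinates, whose origin is the TCP and whose axes are the flange's). Camera axes: x right, y up, looking along -z (the intrinsics and any distortion apply to the point x, -y, -z); pixel columns grow to the right and rows downward; lengths in m; the calibration is good to about 2 mm. A picture is of the moment at which its call begins: read the wrist's pose just before it. There is no depth.
A pose or a line that the arm cannot do raises robot.PlanningError and nothing moves.
- robot.hand_in(): hands the job in; it is judged then, once.
The state is a dict: "time_s": time; "joint_pos": joint angles; "joint_velocities": joint speeds; "tau": joint torques, N m; "eef_pos": TCP position; "eef_rot": TCP orientation; "ft_force": force on the tool from outside, world axes, zero at the start; "wrist_torque": the same for the moment, N m; "finger_gap": finger opening in m; "grip_force": force on a finger pad.
Only numpy, scipy, OpenCV 4.12 (cv2) and the standard library are available. Lean on these libraries where they do the work, as an engineer would, in place of code of your own. Each camera call takes 0.05 s, during which the arm holds its last target. There are 200 camera calls.

TASK

Put the spare batteries away: swing the keeper arm of the teal dock well clear (past a right angle), draw the grey tray out to its stop, and stand every white battery pot upright in the tray with its popped-up cap pressed fully down (a pot with its cap up does not pass under the hood). Then slide the loaded tray all the way home and, only after that, swing the keeper arm fully closed across it again. The coasters, jar, clip holder and silver remote stay where they are; a pot may get bumped aside while you work.

Things in the scene. Friction and masses are not known exactly. Their poses are not given: they have to be found in the camera images.
- dock: Low teal plastic battery dock (fixed), a hood open at the front: 84 deep, 265 wide, 80 mm high, roof underside at 74 mm. Origin on the cabinet top (z = 0) at the middle of the front opening; its x axis points into the hood, away from the robot, y to the left, z up. Its place and yaw vary.
- tray (a joint): Slide of the grey tray in the dock, m: 0 = fully home in the hood, 0.115 = fully drawn out (towards the dock's -x) against its stop; both ends are hard stops. It stays where left (about 2 N of friction).
- tray_in (a point): Middle of the tray's inner floor, 10 mm above the cabinet top, moving with the tray; axes as the dock's. The trough inside is 56 (x) by 184 mm (y), a single row of up to three pots, walls 4 mm thick and 14 mm above this floor. Fully out, this point is 79 mm in front of the hood; at home 36 mm inside.
- tray_post (a point): Top of the tray's pull post: upright aluminium pin, 14 mm diameter, 62 mm tall (its top 72 mm above the cabinet), 72 mm in front of and 118 mm to the right (-y) of the trough's middle, moves with the tray.
- keeper (a joint): Angle of the keeper arm, rad: 0 = closed across the tray's front (hard stop), grows as it swings out towards the robot and then to the left, 2.0 = wide open (hard stop). It stays where left (about 0.05 N m).
- keeper_post (a point): Top of the upright aluminium pin at the tip of the keeper arm: 14 mm diameter, 55 mm tall, its top 75 mm above the cabinet; 120 mm from the hinge.
- keeper_hinge (a point): Point on the keeper arm's vertical hinge axis, at the height of the arm (26 mm), at the dock's front left corner. The arm is a bar 10 wide, 12 mm high, centre 26 mm above the cabinet.
- pot1: Round white plastic battery pot, 42 mm diameter, body 44 mm high, about 0.1 kg, standing loose on the cabinet, with a black push-on cap (36 mm diameter, 14 mm thick) on top. Origin at the centre of its underside, z up. Two or three of pot1 to pot4 are present. All are alike.
- cap1 (a joint): Height of the cap of pot1 above its fully pressed place, m: 0 = seated on the body's shoulder (whole pot 58 mm high), up to 0.014 when popped up. It stays where left; takes about 6 N to move. Cap top = pot origin + 0.058 + this.
- pot2: Round white plastic battery pot, 42 mm diameter, body 44 mm high, about 0.1 kg, standing loose on the cabinet, with a black push-on cap (36 mm diameter, 14 mm thick) on top. Origin at the centre of its underside, z up. Two or three of pot1 to pot4 are present. All are alike.
- cap2 (a joint): Height of the cap of pot2 above its fully pressed place, m: 0 = seated on the body's shoulder (whole pot 58 mm high), up to 0.014 when popped up. It stays where left; takes about 6 N to move. Cap top = pot origin + 0.058 + this.
- pot3: Round white plastic battery pot, 42 mm diameter, body 44 mm high, about 0.1 kg, standing loose on the cabinet, with a black push-on cap (36 mm diameter, 14 mm thick) on top. Origin at the centre of its underside, z up. Two or three of pot1 to pot4 are present. All are alike.
- cap3 (a joint): Height of the cap of pot3 above its fully pressed place, m: 0 = seated on the body's shoulder (whole pot 58 mm high), up to 0.014 when popped up. It stays where left; takes about 6 N to move. Cap top = pot origin + 0.058 + this.
- pot4: Round white plastic battery pot, 42 mm diameter, body 44 mm high, about 0.1 kg, standing loose on the cabinet, with a black push-on cap (36 mm diameter, 14 mm thick) on top. Origin at the centre of its underside, z up. Two or three of pot1 to pot4 are present. All are alike.
- cap4 (a joint): Height of the cap of pot4 above its fully pressed place, m: 0 = seated on the body's shoulder (whole pot 58 mm high), up to 0.014 when popped up. It stays where left; takes about 6 N to move. Cap top = pot origin + 0.058 + this.
- coaster1: Round white ceramic coaster, 92 mm diameter, 8 mm thick; bystander, origin under its centre.
- coaster2: Round white ceramic coaster, 92 mm diameter, 8 mm thick; bystander, origin under its centre.
- coaster3: Round white ceramic coaster, 92 mm diameter, 8 mm thick; bystander, origin under its centre.
- jar: Glass screw-top jar, 68 mm diameter, 85 mm high; bystander, origin under its centre.
- clip_holder: Chrome spring-clip battery holder, 62 x 34 x 18 mm; bystander, origin under its centre.
- lying_remote: Silver remote lying flat, 150 x 42 x 18 mm; bystander, origin under its centre.
There are look-alikes about, which are no part of the job. Leave any orange or purple look-alike of the pot1 alone. What is shaped like the pot3 but blue is not meant.

How it is judged:
On the way, in this order (a step that is already met when the one before it is completed fails the run):
1. the keeper arm is swung clear, beyond 1.4 rad (value of joint keeper above 1.4 rad), for 0.2 s.
2. the tray is drawn out to its stop (within 8 mm) with the arm clear (value of joint tray above 0.107 m and value of joint keeper above 1.2 rad), for 0.2 s.
3. every pot stands upright in the tray, cap pressed home (x of pot1 in the frame of tray_in between -0.012 and 0.012 m and y of pot1 in the frame of tray_in between -0.076 and 0.076 m and z of pot1 in the frame of tray_in between -0.005 and 0.005 m and angle between each of pot1, pot2, pot3, pot4's own z axis and vertical below 0.12 rad and value of joint each of cap1, cap2, cap3, cap4 below 0.0025 m and x of pot2 in the frame of tray_in between -0.012 and 0.012 m and y of pot2 in the frame of tray_in between -0.076 and 0.076 m and z of pot2 in the frame of tray_in between -0.005 and 0.005 m and x of pot3 in the frame of tray_in between -0.012 and 0.012 m and y of pot3 in the frame of tray_in between -0.076 and 0.076 m and z of pot3 in the frame of tray_in between -0.005 and 0.005 m and x of pot4 in the frame of tray_in between -0.012 and 0.012 m and y of pot4 in the frame of tray_in between -0.076 and 0.076 m and z of pot4 in the frame of tray_in between -0.005 and 0.005 m), for 0.2 s.
4. the loaded tray is fully home, the arm still clear (all of step 3 and value of joint tray below 0.005 m and value of joint keeper above 1 rad), for 0.2 s.
5. the keeper arm is closed across the tray (value of joint keeper below 0.1 rad and value of joint tray below 0.005 m), for 0.2 s.
At the end, for the whole second after the job is handed in: Every pot present stands upright (within 0.12 rad) on the tray's floor inside the trough, its cap within 2.5 mm of fully pressed, at rest; the tray within 5 mm of fully home; the keeper arm within 0.10 rad of closed (all of step 3 and all of step 5 and linear speed of each of pot1, pot2, pot3, pot4 below 0.02 m/s); the robot touches nothing.
It fails at once if a bystander is pushed more than 3 cm (distance of any of coaster1, coaster2, coaster3, jar, clip_holder, lying_remote from where it was at the start of the episode above 0.03 m).
Of pot1, pot2, pot3, pot4 only 2 to 3 are there at a start; the rules pass over those that are not, and their reading is None.
At some moment in a run one of pot1, pot2, pot3, pot4 may be knocked a few centimetres aside while the robot is not near it.
It also fails if it takes over 208 s, if anything falls off the work surface, if the arm or the gripper's body presses on something with over 40 N, if the wrist force passes 120 N, or if a joint passes its speed limit or range.

## Working session

There is one attempt and no reset: what is moved stays moved. The work goes in short steps, each a Python script; the robot and the scene stay as the last script left them, time stands still between calls to the robot, and variables do not carry over. Pictures are saved under pics/ and viewed, at most 14 in all, crops included, and the job is handed in when it is done.

```bash
ls; mkdir -p pics; python3 - <<'E'
from cell import robot
import cv2
for n in ("top","side"):
    d=robot.get_image(n); cv2.imwrite(f"pics/{n}0.png",cv2.resize(d["pixels"][:,:,::-1],(800,600),interpolation=cv2.INTER_CUBIC))
    print(n,d["K"],d["dist"],d["cam_to_world"])
print(robot.state())
E
```

```text
pics
top [[393.32766493   0.         283.82699703]
 [  0.         393.32766493 210.37408446]
 [  0.           0.           1.        ]] [-0.04702621  0.          0.          0.          0.        ] [[-0.02695441  0.98819633 -0.15080274  0.32882641]
 [-0.99952402 -0.02437827  0.01890589 -0.0013117 ]
 [ 0.01500643  0.15124056  0.98838307  0.99437382]
 [ 0.          0.          0.          1.        ]]
side [[515.73729074   0.         275.40837905]
 [  0.         515.73729074 211.97135527]
 [  0.           0.           1.        ]] [0.04190971 0.         0.         0.         0.        ] [[ 0.99870901  0.04577761 -0.02201661  0.45445876]
 [-0.04718044  0.67533781 -0.73599786 -1.07665977]
 [-0.01882357  0.73608644  0.67662576  1.05577131]
 [ 0.          0.          0.          1.        ]]
{'time_s': 0.1, 'joint_pos': array([-8.79452131e-01,  2.55682492e-01,  1.07144160e-01, -4.09331227e-04,
       -1.42393505e+00, -2.84637245e-01]), 'joint_velocities': array([-1.99713896e-03, -1.75856517e-03,  3.30728921e-03,  6.93757350e-05,
       -9.48711283e-04,  7.74169047e-04]), 'tau': array([-1.27293333e-03, -3.87603450e+01,  2.38475794e+01,  5.37789166e+00,
       -3.77200180e-03,  3.01795666e-06]), 'eef_pos': array([ 0.21745794, -0.50469603,  0.23049507]), 'eef_rot': array([ 6.34280375e-01, -3.07645781e+00, -2.62465329e-03]), 'ft_force': array([ 0.45393546,  1.22485952, -0.42545672]), 'wrist_torque': array([-0.02213822,  0.03259698,  0.02389724]), 'grip_force': 0.0, 'finger_gap': 0.08578643820652357}
```

View pics/top0.png

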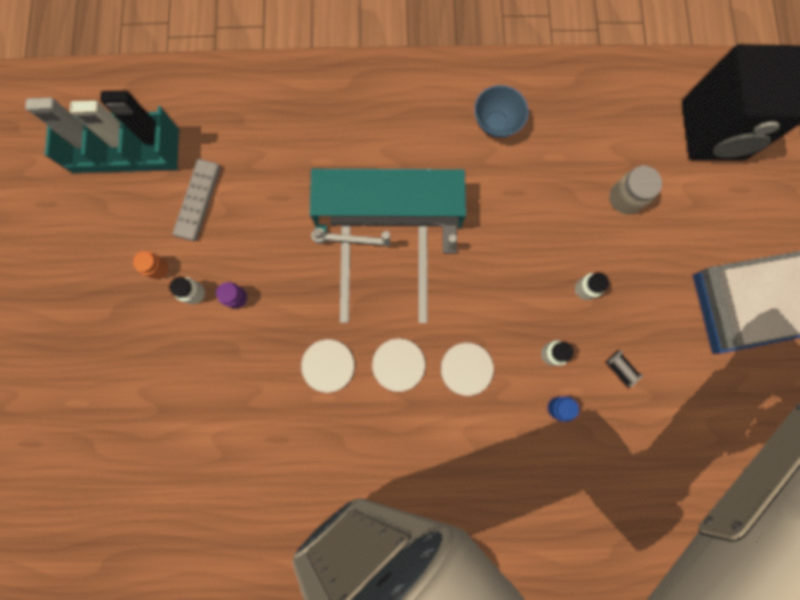

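View pics/side0.png

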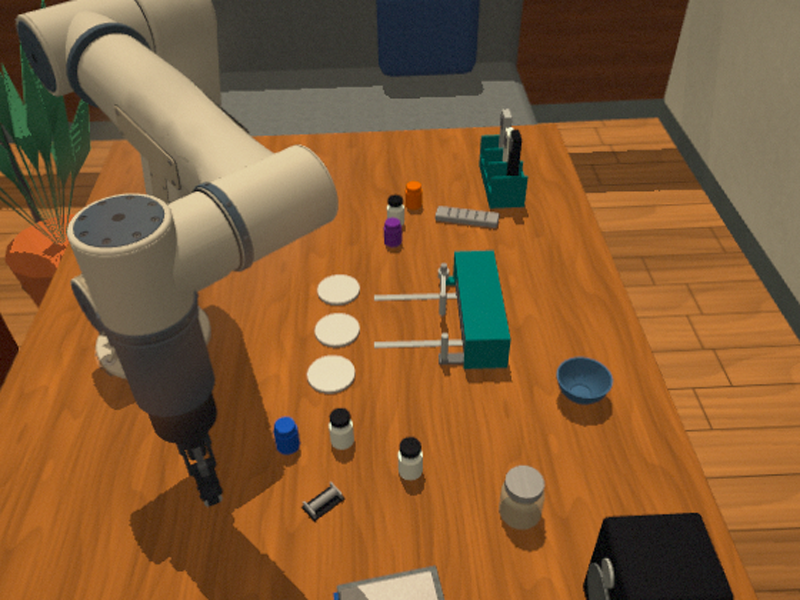

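```bash
cat > h.py <<'E'
from cell import robot
import numpy as np, cv2
from scipy.spatial.transform import Rotation as R
def und(d,uv):
    p=cv2.undistortPoints(np.array(uv,float).reshape(-1,1,2),d["K"],np.array(d["dist"])).reshape(-1,2)
    return np.c_[p[:,0],-p[:,1],-np.ones(len(p))]
def on_plane(d,uv,z,T=None):
    T=d["cam_to_world"] if T is None else T
    r=und(d,uv)@T[:3,:3].T; o=T[:3,3]
    return o+r*((z-o[2])/r[:,2])[:,None]
def crop(img,u0,v0,w,h,s,name):
    c=cv2.resize(img[v0:v0+h,u0:u0+w,::-1],None,fx=s,fy=s,interpolation=cv2.INTER_CUBIC)
    cv2.imwrite(name,c)
E
python3 - <<'E'
from h import *
d=robot.get_image("top")["pixels"]
crop(d,205,105,140,105,5,"pics/c1.png")
a=[cv2.resize(d[v:v+60,u:u+80,::-1],None,fx=5,fy=5,interpolation=cv2.INTER_CUBIC) for u,v in((90,170),(370,180),(370,215))]
cv2.imwrite("pics/c2.png",np.vstack([np.hstack(a[:2]),np.hstack([a[2],a[2]*0])]))
E
```

```text
(no output)
```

View pics/c1.png

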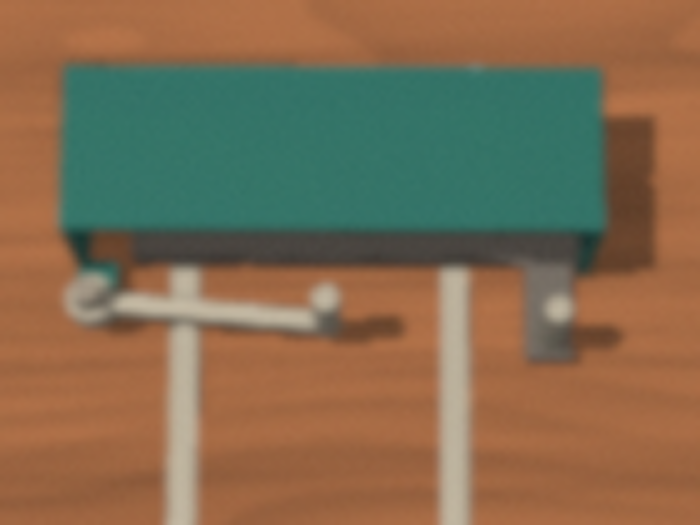

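View pics/c2.png

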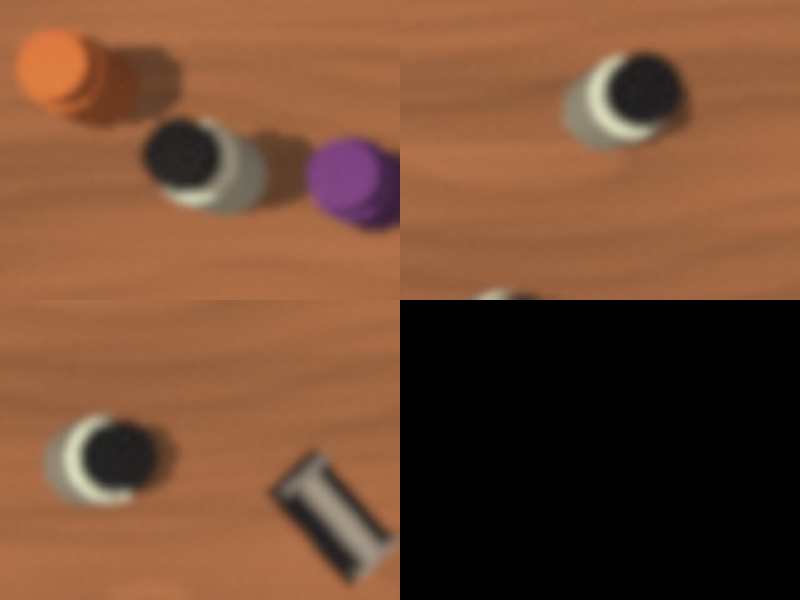

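```bash
python3 - <<'E'
from h import *
d=robot.get_image("top"); s=robot.get_image("side")
f=lambda p,o:((p[0]+.5)/5-.5+o[0],(p[1]+.5)/5-.5+o[1])
np.set_printoptions(precision=4,suppress=True)
O=(205,105)
c=on_plane(d,[f(p,O) for p in((62,231),(607,231),(64,66),(602,68))],.08); print("roof",c[:,:2],np.linalg.norm(c[0]-c[1]),np.linalg.norm(c[0]-c[2]))
fr=(c[0]+c[1])/2; yd=c[0]-c[1]; print("origin",fr,"yaw",np.arctan2(-yd[0],yd[1]))
print("kpost",on_plane(d,[f((325,298),O)],.075)[0],"hinge",on_plane(d,[f((88,300),O)],.034)[0],"tpost",on_plane(d,[f((558,308),O)],.072)[0])
P=[f((181,155),(90,170)),f((244,89),(370,180)),f((119,156),(370,215))]
Q=[((u+.5)*.7-.5,(v+.5)*.7-.5) for u,v in((395,202),(340,417),(410,447))]
for z in(.058,.065,.072): print(z,on_plane(d,P,z)[:,:2].ravel(),on_plane(s,Q,z)[:,:2].ravel())
print("coasters", on_plane(d,[((u+.5)*.7-.5,(v+.5)*.7-.5) for u,v in((328,366),(398,365),(467,369),(565,408),(231,295),(147,264),(198,200),(636,190),(623,369))],.008)[:,:2])
E
```

```text
roof [[ 0.6173  0.1381]
 [ 0.6114 -0.1246]
 [ 0.7011  0.1373]
 [ 0.6944 -0.1259]] 0.26280424884694614 0.0837507444344591
origin [0.6144 0.0068 0.08  ] yaw -0.022745459314565255
kpost [0.5824 0.0123 0.075 ] hinge [0.5955 0.1321 0.034 ] tpost [ 0.5757 -0.1002  0.072 ]
0.058 [ 0.5051  0.3628  0.4957 -0.3494  0.3794 -0.2793] [ 0.5066  0.3589  0.3815 -0.2735  0.4973 -0.3433]
0.065 [ 0.5038  0.36    0.4944 -0.3468  0.379  -0.2773] [ 0.5063  0.3488  0.382  -0.2791  0.497  -0.3484]
0.072 [ 0.5024  0.3573  0.4932 -0.3442  0.3786 -0.2752] [ 0.5059  0.3388  0.3825 -0.2848  0.4967 -0.3536]
coasters [[ 0.3676  0.1184]
 [ 0.3662 -0.0037]
 [ 0.356  -0.1241]
 [ 0.2835 -0.2926]
 [ 0.4973  0.2902]
 [ 0.5577  0.4436]
 [ 0.6752  0.3549]
 [ 0.6773 -0.4546]
 [ 0.3479 -0.4009]]
```

```bash
cat >> h.py <<'E'
YAW=-0.0227; X=np.array([np.cos(YAW),np.sin(YAW)]); Y=np.array([-X[1],X[0]])
H=np.array([.5955,.1321])
def down(phi):  # tool down, closing line at angle phi
    c,s=np.cos(phi),np.sin(phi)
    return R.from_matrix(np.array([[-s,c,0],[c,s,0],[0,0,-1]])).as_rotvec()
def kp(th,r=.12): return H+r*(-Y*np.cos(th)-X*np.sin(th))
def go(xy,z,phi,rate=.15,straight=True):
    p=[xy[0],xy[1],z]
    (robot.move_straight(p,down(phi),rate) if straight else robot.move_pose(p,down(phi)))
def f(): return np.round(robot.state()["ft_force"],1)
def t(): return round(robot.state()["time_s"],1)
E
python3 - <<'E'
from h import *
np.set_printoptions(precision=2,suppress=True)
for o in (0,np.pi):
  for th in (.06,.6,1.2,1.8):
    q=robot.inverse_kinematics([*kp(th),.035],down(YAW+o-th)); print(o,th,kp(th),q)
for p in ((.5035,.359),(.495,-.347),(.379,-.277),(.495,.05),(.495,-.05)):
    print(p,[robot.inverse_kinematics([*p,.03],down(a)) for a in (YAW,YAW+np.pi)])
E
```

```text
0 0.06 [0.59 0.01] [ 0.29  0.46 -0.12 -0.   -0.99  2.77]
0 0.6 [0.53 0.03] [ 0.36  0.36 -0.28  0.   -0.93  2.16]
0 1.2 [0.48 0.09] [ 0.51  0.3  -0.37  0.   -0.9   1.41]
0 1.8 [0.48 0.16] [ 0.64  0.32 -0.34  0.   -0.91  0.68]
3.141592653589793 0.06 [0.59 0.01] [ 0.29  0.46 -0.12  0.   -0.99 -0.37]
3.141592653589793 0.6 [0.53 0.03] [ 0.36  0.36 -0.28  0.   -0.93 -0.99]
3.141592653589793 1.2 [0.48 0.09] [ 0.51  0.3  -0.37  0.   -0.9  -1.73]
3.141592653589793 1.8 [0.48 0.16] [ 0.64  0.32 -0.34  0.   -0.91 -2.46]
(0.5035, 0.359) [array([ 0.87,  0.52, -0.03,  0.  , -1.02,  2.25]), array([ 0.87,  0.52, -0.03,  0.  , -1.02, -0.89])]
(0.495, -0.347) [array([-0.35,  0.49, -0.07,  0.  , -1.  , -2.81]), array([-0.35,  0.49, -0.07,  0.  , -1.  ,  0.33])]
(0.379, -0.277) [array([-0.3 ,  0.27, -0.43,  0.  , -0.87, -2.87]), array([-0.3 ,  0.27, -0.43,  0.  , -0.87,  0.27])]
(0.495, 0.05) [array([ 0.42,  0.31, -0.36,  0.  , -0.89,  2.7 ]), array([ 0.42,  0.31, -0.36,  0.  , -0.89, -0.44])]
(0.495, -0.05) [array([ 0.21,  0.31, -0.36,  0.  , -0.89,  2.9 ]), array([ 0.21,  0.31, -0.36,  0.  , -0.89, -0.24])]
```

```bash
python3 - <<'E'
from h import *
P=np.pi+YAW
robot.command_gripper(.026)
go((.579,.0123),.2,P,straight=False)
go((.579,.0123),.035,P,.1); print(f(),t(),robot.state()["finger_gap"])
for th in np.arange(.2,1.85,.15):
    go(kp(th),.035,P-th,.15); print(round(th,2),f(),t())
go(kp(th),.15,P-th)
d=robot.get_image("top")["pixels"]; crop(d,150,90,260,150,3,"pics/k1.png")
E
```

```text
[-3.5  0.   5. ] 4.9 0.025965937612611546
0.2 [-0.3  0.3 -0.1] 5.3
0.35 [0.4 0.3 0.6] 5.6
0.5 [ 0.4  0.6 -0. ] 5.9
0.65 [ 0.3 -0.7  1.1] 6.2
0.8 [ 0.6 -0.3  0.1] 6.5
0.95 [-0.8 -1.   0.3] 6.8
1.1 [ 0.7 -1.   0.6] 7.1
1.25 [0.2 0.4 0.9] 7.4
1.4 [-0.8 -0.8 -1. ] 7.7
1.55 [-0.2 -0.1 -0.2] 8.0
1.7 [0.5 0.1 0.8] 8.3
1.85 [ 0.  -0.4  0.2] 8.6
```

View pics/k1.png

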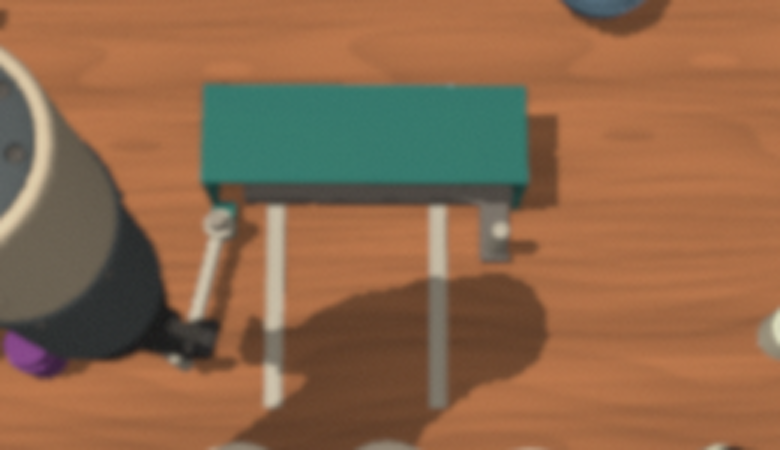

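The keeper arm points from the hinge (220,222) to a tip at about (185,360): wide open, about 1.8 rad. The tray post stands at (500,230). Next the tray.

```bash
python3 - <<'E'
from h import *
P=np.pi+YAW
p=np.array([.5757,-.1002])-.002*X
go(kp(1.85),.22,P-1.85)
go(p,.22,P,straight=False); go(p,.035,P,.1); print(f(),t())
go(p-.105*X,.035,P,.1); print(f())
for i in range(12):
    d=.105+.003*(i+1); go(p-d*X,.035,P,.05); robot.sleep(.1); print(d,f())
    if abs(f()@np.r_[X,0])>8: break
go(p-(d-.008)*X,.035,P,.05); print(f())
go(p-(d-.008)*X,.2,P)
go((.42,-.28),.3,P,straight=False); print(t())
img=robot.get_image("top")["pixels"]; cv2.imwrite("pics/top1.png",cv2.resize(img[:,:,::-1],(800,600),interpolation=cv2.INTER_CUBIC))
crop(img,200,140,160,110,5,"pics/tr.png")
E
```

```text
[ 0.7  0.7 -0.5] 14.2
[ 0.9 -0.5  0.5]
0.108 [ 1.7 -1.3  0.2]
0.111 [ 1.  -0.4 -0.5]
0.11399999999999999 [0.5 0.2 0.8]
0.11699999999999999 [ 1.3 -0.5 -0. ]
0.12 [ 7.2 -1.1 -4.5]
0.123 [ 15.2  -1.3 -10. ]
[0.2 0.4 0.5]
19.9
```

View pics/tr.png

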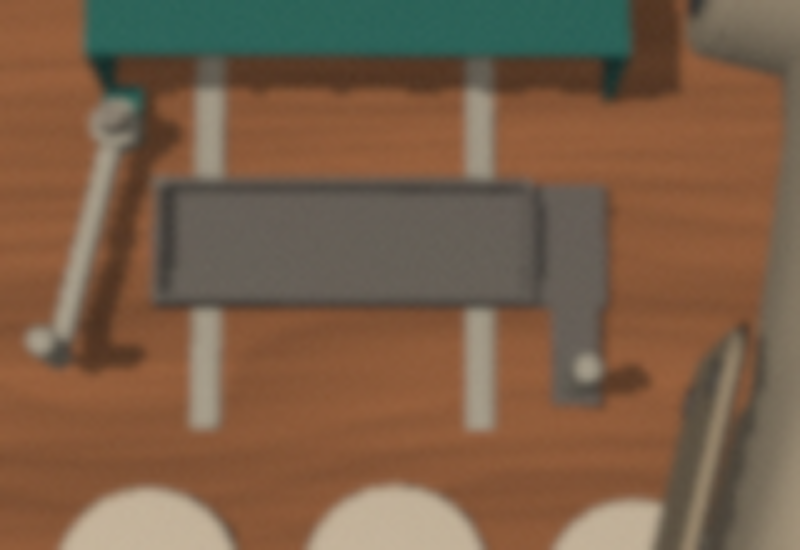

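The tray is out: outer wall rim spans (153,180) to (547,305), the post top is at (587,367), and the keeper tip is at (40,341). Next I locate it and detect the caps.

```bash
cat >> h.py <<'E'
def caps(d=None):
    d=d or robot.get_image("top"); im=d["pixels"].astype(int)
    n,l,s,c=cv2.connectedComponentsWithStats((im.max(2)<65).astype(np.uint8))
    out=[]
    for i in range(1,n):
        w,h,a=s[i,2:5]
        if 120<a<260 and 11<w<21 and 11<h<21: out.append((*np.round(on_plane(d,[c[i]],.070)[0,:2],4),int(a),*np.round(c[i])))
    return out
E
python3 - <<'E'
from h import *
np.set_printoptions(precision=4,suppress=True)
g=lambda p:((p[0]+.5)/5-.5+200,(p[1]+.5)/5-.5+140)
d=robot.get_image("top")
c=on_plane(d,[g(p) for p in((153,180),(547,186),(153,305),(547,305))],.024)[:,:2]
print(c,c.mean(0),np.linalg.norm(c[0]-c[1]),np.linalg.norm(c[0]-c[2]))
tp=on_plane(d,[g((587,367))],.072)[0,:2]; print(tp,"tray_in via post",tp+.072*X+.118*Y)
k=on_plane(d,[g((40,341))],.075)[0,:2]; v=k-H; print("keeper",k,np.linalg.norm(v),np.arctan2(-v@X,-v@Y))
for x in caps(d): print(x)
E
```

```text
[[ 0.5691  0.1133]
 [ 0.5613 -0.0859]
 [ 0.5049  0.1136]
 [ 0.5001 -0.0837]] [0.5339 0.0143] 0.19938019341612317 0.06420443010846857
[ 0.4613 -0.0975] tray_in via post [0.536  0.0188]
keeper [0.4797 0.1611] 0.11938548098513496 1.7938192277627565
(np.float64(0.503), np.float64(0.3577), 147, np.float64(126.0), np.float64(201.0))
```

View pics/top1.png

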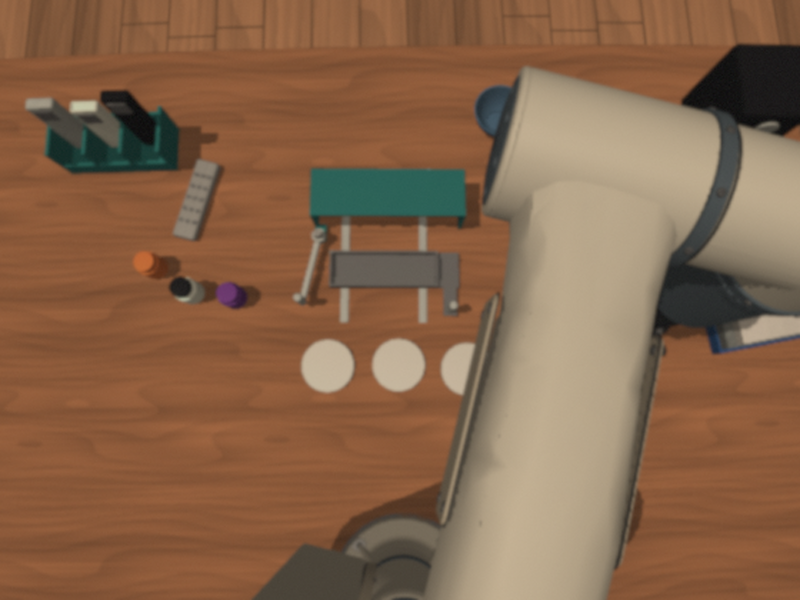

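Candidates in the first top picture: orange (147,264), purple (231,295), blue (565,408). White pots with black caps: (183,288), (597,284), (560,352). The close crop showed white bodies with black caps on those three. I pick the left one first.

```bash
cat >> h.py <<'E'
P=np.pi+YAW
TI=np.array([.535,.0165])
def pick(xy,phi=P):
    robot.command_gripper(.085)
    go(xy,.2,phi,straight=False); go(xy,.015,phi,.15)
    robot.command_gripper(.03); s=robot.state(); print("grip",s["finger_gap"],s["grip_force"],t())
    go(xy,.2,phi,.25)
def place(dy):
    q=TI+dy*Y
    go(q,.2,P,straight=False); go(q,.04,P,.2); go(q,.027,P,.05); print("down",f())
    robot.command_gripper(.062); go(q,.12,P,.2)
    print("placed",t())
def press(dy,off=(0,0)):
    q=TI+dy*Y+np.array(off)
    robot.command_gripper(0); go(q,.12,P,straight=False); go(q,.088,P,.15)
    z=.084
    while z>.062:
        go(q,z,P,.06); F=f()[2]; print(round(z,3),round(robot.state()["eef_pos"][2],4),F)
        if F>22 : break
        z-=.003
    go(q,.2,P,.2); print("pressed",t())
E
python3 - <<'E'
from h import *
pick((.503,.358)); place(.052); 
robot.command_gripper(0); press(.052)
q=TI+.052*Y
d=robot.get_image("top"); print(caps(d)); cv2.imwrite("pics/a.png",cv2.resize(d["pixels"][100:260,200:440,::-1],None,fx=3,fy=3,interpolation=cv2.INTER_CUBIC))
E
```

```text
grip 0.04073985449423018 60.862709283828735 24.8
down [ 0.2  0.2 -0.9]
placed 29.1
0.084 0.0845 -1.3
0.081 0.081 0.6
0.078 0.0779 0.1
0.075 0.0752 2.1
0.072 0.0723 2.3
0.069 0.0692 3.8
0.066 0.0679 10.5
0.063 0.0678 22.2
pressed 33.4
[(np.float64(0.6029), np.float64(0.3065), 137, np.float64(148.0), np.float64(160.0)), (np.float64(0.4932), np.float64(-0.3458), 139, np.float64(419.0), np.float64(198.0)), (np.float64(0.3895), np.float64(-0.2529), 138, np.float64(384.0), np.float64(242.0))]
```

View pics/a.png

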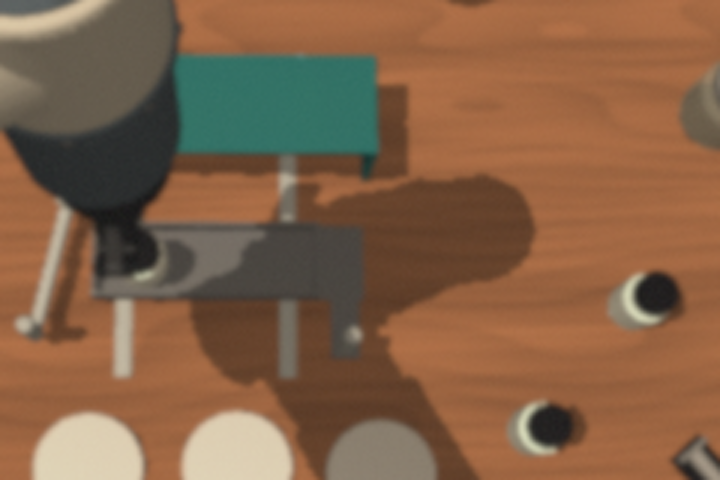

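Pot A stands in the tray under the gripper, at about (145,255). One pot has been knocked, and the other two are now at (548,425) and (657,293) in this crop. Next I pick those.

```bash
python3 - <<'E'
from h import *
def find(x0,y0):
    c=[p for p in caps() if np.hypot(p[0]-x0,p[1]-y0)<.08]; print(c); assert len(c)==1; return np.array(c[0][:2],float)
c=find(.3895,-.253); pick(c); place(-.052); press(-.052)
c=find(.493,-.346); pick(c); place(0); press(0)
go((.4,.3),.3,P,straight=False)
d=robot.get_image("top"); print(caps(d),t()); crop(d["pixels"],200,90,160,120,5,"pics/b.png")
s=robot.get_image("side"); crop(s["pixels"],220,140,160,120,5,"pics/bs.png")
E
```

```text
[(np.float64(0.3895), np.float64(-0.2529), 138, np.float64(384.0), np.float64(242.0))]
grip 0.040906138300558614 60.425870418548584 37.5
down [ 1.  -0.6 -0.7]
placed 41.7
0.084 0.0845 -0.6
0.081 0.081 -0.2
0.078 0.0781 1.7
0.075 0.0752 2.6
0.072 0.0722 2.9
0.069 0.0691 2.6
0.066 0.0679 11.0
0.063 0.0678 21.1
pressed 45.8
[(np.float64(0.4932), np.float64(-0.3459), 140, np.float64(419.0), np.float64(198.0))]
grip 0.04047291969204339 60.83989977836609 49.6
down [ 2.5 -4.9 49.6]
placed 54.2
0.084 0.0845 0.2
0.081 0.081 -0.5
0.078 0.0778 0.7
0.075 0.0747 0.3
0.072 0.0718 -0.3
0.069 0.0688 0.1
0.066 0.0657 0.9
0.063 0.0628 1.1
pressed 58.3
[(np.float64(0.552), np.float64(0.07), 125, np.float64(246.0), np.float64(178.0))] 59.6
```

View pics/b.png

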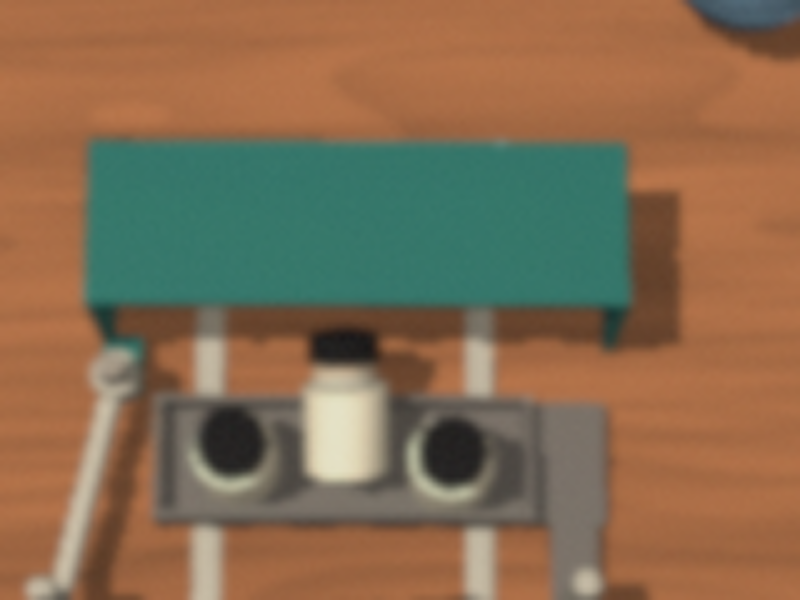

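View pics/bs.png

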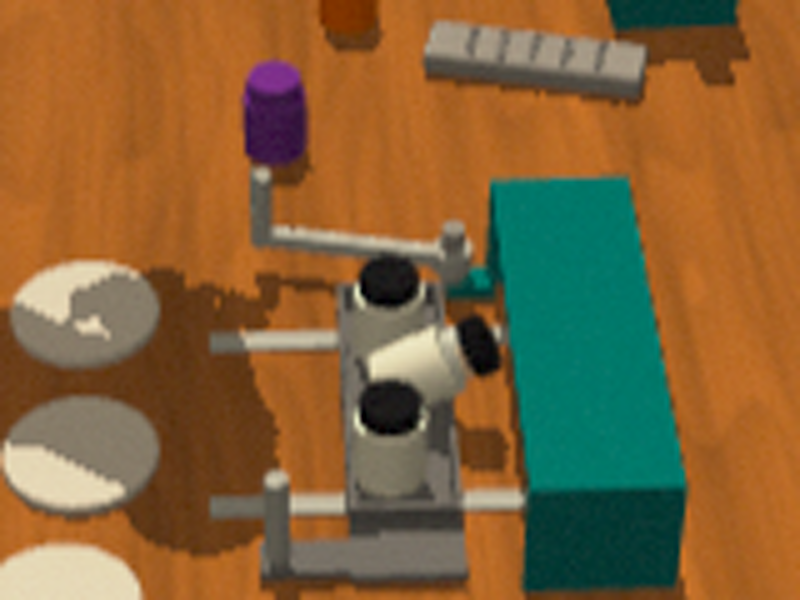

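Two pots stand with caps home, at (232,440) and (453,452) in the top crop. The third tipped: it leans over the tray's rear wall, body (345,430), cap (343,346). I triangulate its axis.

```bash
python3 - <<'E'
from h import *
np.set_printoptions(precision=4,suppress=True)
d=robot.get_image("top"); s=robot.get_image("side")
g=lambda p,o:((p[0]+.5)/5-.5+o[0],(p[1]+.5)/5-.5+o[1])
def tri(a,b):
    A=np.zeros((3,3));v=np.zeros(3)
    for dd,p in((d,g(a,(200,90))),(s,g(b,(220,140)))):
        r=(und(dd,[p])@dd["cam_to_world"][:3,:3].T)[0]; r/=np.linalg.norm(r); M=np.eye(3)-np.outer(r,r); A+=M; v+=M@dd["cam_to_world"][:3,3]
    x=np.linalg.solve(A,v); return x
for n,a,b in(("cap",(343,346),(480,345)),("neck",(344,383),(452,355)),("body",(345,430),(412,365))):
    x=tri(a,b); q=x[:2]-TI; print(n,x,"tray",q@X,q@Y)
for n,p in(("A",(232,440)),("C",(453,452))):
    q=on_plane(d,[g(p,(200,90))],.068)[0,:2]-TI; print(n,q@X,q@Y)
for h in (np.pi/2,-np.pi/2):
  for tilt in (0,.5,1.0):
    for pos,yw in (((.57,.013,.06),YAW),((.5,-.25,.07),-.46)):
      Rm=R.from_rotvec([-np.sin(yw)*-tilt,np.cos(yw)*-tilt,0])*R.from_rotvec(down(yw+h))
      print(h,tilt,pos,robot.inverse_kinematics(pos,Rm.as_rotvec()))
E
```

```text
cap [0.6021 0.0159 0.057 ] tray 0.06709427028739208 0.0008922564362370728
neck [0.5857 0.016  0.0499] tray 0.05070090357603381 0.0006012753052723022
body [0.563  0.016  0.0436] tray 0.028025789298909386 0.00015519705911012731
A 0.016140170073072786 0.05391348550775444
C 0.010097366938330124 -0.05268772708302097
1.5707963267948966 0 (0.57, 0.013, 0.06) [ 0.297   0.4035 -0.1334  0.     -1.0339 -1.8905]
1.5707963267948966 0 (0.5, -0.25, 0.07) [-0.1838  0.3743 -0.1503  0.     -1.0462 -1.847 ]
1.5707963267948966 0.5 (0.57, 0.013, 0.06) None
1.5707963267948966 0.5 (0.5, -0.25, 0.07) None
1.5707963267948966 1.0 (0.57, 0.013, 0.06) [-0.4122  0.2501 -0.8353 -2.5096 -0.5715  1.2371]
1.5707963267948966 1.0 (0.5, -0.25, 0.07) [-0.8895  0.1871 -0.7759 -2.3102 -0.494   1.0455]
-1.5707963267948966 0 (0.57, 0.013, 0.06) [ 0.297   0.4035 -0.1334  0.     -1.0339  1.2511]
-1.5707963267948966 0 (0.5, -0.25, 0.07) [-0.1838  0.3743 -0.1503  0.     -1.0462  1.2946]
-1.5707963267948966 0.5 (0.57, 0.013, 0.06) None
-1.5707963267948966 0.5 (0.5, -0.25, 0.07) None
-1.5707963267948966 1.0 (0.57, 0.013, 0.06) [-0.4122  0.2501 -0.8353 -2.5096 -0.5715 -1.9045]
-1.5707963267948966 1.0 (0.5, -0.25, 0.07) [-0.8895  0.1871 -0.7759 -2.3102 -0.494  -2.0961]
```

The whole tray has slid about 15 mm inward: the rim is 6 to 7 px higher than before. I draw it out again, then measure.

```bash
python3 - <<'E'
from h import *
np.set_printoptions(precision=4,suppress=True)
d=robot.get_image("top")
g=lambda p,o:((p[0]+.5)/5-.5+o[0],(p[1]+.5)/5-.5+o[1])
p=on_plane(d,[g((587,580),(200,90))],.072)[0,:2]; print(p)
end=np.array([.4613,-.0975])-.0085*X
robot.command_gripper(.026)
go(p,.2,P,straight=False); go(p,.035,P,.1); print(f())
n=10
for i in range(1,n+1): go(p+(end-p)*i/n,.035,P,.05); print(f())
e=end+.0075*X
go(e,.035,P,.05); go(e,.22,P); go((.35,.3),.35,P,straight=False); print(t())
d=robot.get_image("top"); s=robot.get_image("side")
a=cv2.resize(d["pixels"][130:220,215:335,::-1],None,fx=5,fy=5,interpolation=cv2.INTER_CUBIC)
cv2.imwrite("pics/e.png",a); crop(s["pixels"],250,160,120,90,6,"pics/es.png")
E
```

```text
[ 0.4791 -0.0982]
[ 0.7  0.3 -0.2]
[-0.6 -0.5  0.5]
[-0.1 -0.1 -0.3]
[ 0.6 -1.1  0.1]
[ 1.6 -0.8  0.5]
[ 1.7 -1.5  0.3]
[2.1 0.1 0.7]
[ 1.2 -0.4  1. ]
[ 0.5 -0.4 -0.1]
[ 4.3 -0.2 -2.6]
[10.8 -1.6 -6.5]
69.3
```

View pics/e.png

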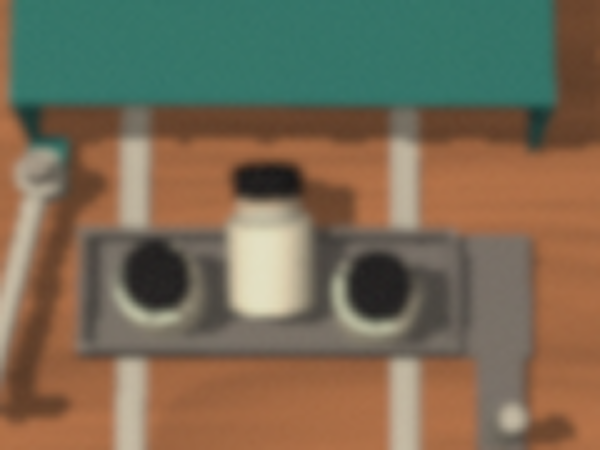

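View pics/es.png

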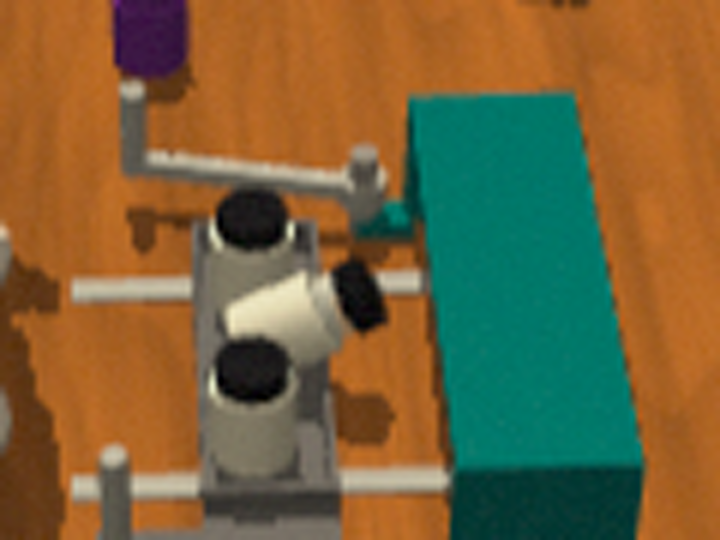

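The tray is at its stop again. Pots A and C stand at (155,272) and (378,285). B lies tilted about 70° with its cap at (267,182), clear of the hood. Plan: grip its cap with the closing line along y, lift it, tilt the tool in open space until the pot is upright, and set it down. I check reachability of the tilts first.

```bash
cat >> h.py <<'E'
def tilted(psi,tilt,h):  # tool down with closing line psi+h, then tipped so that it points towards heading psi
    return (R.from_rotvec([np.sin(psi)*tilt,-np.cos(psi)*tilt,0])*R.from_rotvec(down(psi+h))).as_rotvec()
E
python3 - <<'E'
from h import *
np.set_printoptions(precision=2,suppress=True)
for x,y in((.5,-.25),(.6,-.22),(.45,.25),(.55,-.3),(.5,-.35),(.62,-.3),(.65,-.25)):
  for rel in np.arange(-3,3.2,.5):
    for h in (1,-1):
      psi=np.arctan2(y,x)+rel
      ok=[tl for tl in (.2,.4,.6,.8,1.0,1.2) if robot.inverse_kinematics([x,y,.09],tilted(psi,tl,h*np.pi/2)) is not None]
      if len(ok)>=4 and max(ok)>=1.0: print((x,y),round(rel,1),h,ok, robot.inverse_kinematics([x,y,.09],tilted(psi,max(ok),h*np.pi/2)))
E
```

```text
(0.5, -0.25) -3.0 1 [0.2, 0.4, 0.6, 0.8, 1.0, 1.2] [-0.24  1.24  1.05 -0.14 -2.57  1.42]
(0.5, -0.25) -3.0 -1 [0.2, 0.4, 0.6, 0.8, 1.0, 1.2] [-0.24  1.24  1.05 -0.14 -2.57 -1.72]
(0.5, -0.25) -2.5 1 [0.2, 0.4, 0.6, 0.8, 1.0, 1.2] [-0.05  1.12  0.62  0.27 -2.25  1.83]
(0.5, -0.25) -2.5 -1 [0.2, 0.4, 0.6, 0.8, 1.0, 1.2] [-0.05  1.12  0.62  0.27 -2.25 -1.31]
(0.5, -0.25) -2.0 1 [0.2, 0.4, 0.6, 0.8, 1.0, 1.2] [ 0.12  0.93  0.12  0.54 -1.86  1.96]
(0.5, -0.25) -2.0 -1 [0.2, 0.4, 0.6, 0.8, 1.0, 1.2] [ 0.12  0.93  0.12  0.54 -1.86 -1.18]
(0.5, -0.25) -1.5 1 [0.2, 0.4, 0.6, 0.8, 1.0, 1.2] [ 0.26  0.73 -0.4   0.84 -1.49  1.92]
(0.5, -0.25) -1.5 -1 [0.2, 0.4, 0.6, 0.8, 1.0, 1.2] [ 0.26  0.73 -0.4   0.84 -1.49 -1.22]
(0.5, -0.25) -1.0 1 [0.4, 0.6, 0.8, 1.0, 1.2] [ 0.24  0.53 -0.9   1.38 -1.22  1.72]
(0.5, -0.25) -1.0 -1 [0.2, 0.4, 0.6, 0.8, 1.0, 1.2] [ 0.24  0.53 -0.9   1.38 -1.22 -1.42]
(0.5, -0.25) 0.0 1 [0.2, 0.4, 1.0, 1.2] [-1.05  0.38 -0.98 -2.49 -1.03  1.43]
(0.5, -0.25) 0.0 -1 [0.2, 0.4, 1.0, 1.2] [-1.05  0.38 -0.98 -2.49 -1.03 -1.71]
(0.5, -0.25) 0.5 1 [0.2, 0.4, 0.6, 0.8, 1.0, 1.2] [-1
[... 10782 characters left out ...]
, -0.25) 0.5 1 [0.2, 0.4, 0.6, 0.8, 1.0, 1.2] [-0.81  0.49 -0.27 -1.72 -0.86  0.69]
(0.65, -0.25) 0.5 -1 [0.2, 0.4, 0.6, 0.8, 1.0, 1.2] [-0.81  0.49 -0.27 -1.72 -0.86 -2.45]
(0.65, -0.25) 1.0 1 [0.2, 0.4, 0.6, 0.8, 1.0, 1.2] [-0.8   0.67  0.12 -1.31 -1.27  0.48]
(0.65, -0.25) 1.0 -1 [0.2, 0.4, 0.6, 1.0, 1.2] [-0.8   0.67  0.12 -1.31 -1.27 -2.66]
(0.65, -0.25) 1.5 1 [0.2, 0.4, 0.6, 0.8, 1.0, 1.2] [-0.74  0.9   0.6  -1.12 -1.73  0.39]
(0.65, -0.25) 1.5 -1 [0.2, 0.6, 0.8, 1.0, 1.2] [-0.74  0.9   0.6  -1.12 -1.73 -2.75]
(0.65, -0.25) 2.0 1 [0.2, 0.4, 0.6, 0.8, 1.0, 1.2] [-0.64  1.19  1.23 -1.13 -2.24  0.25]
(0.65, -0.25) 2.0 -1 [0.2, 0.4, 0.6, 0.8, 1.0, 1.2] [-0.64  1.19  1.23 -1.13 -2.24 -2.89]
```

```bash
python3 - <<'E'
from h import *
q=TI+.044*X+.0005*Y; ph=YAW+np.pi/2
robot.command_gripper(.06)
go(q,.2,ph,straight=False); go(q,.026,ph,.1); print(f())
robot.command_gripper(.02); s=robot.state(); print(s["finger_gap"],s["grip_force"],f())
go(q,.05,ph,.06); print(f()); go(q,.2,ph,.15)
print(robot.state()["finger_gap"],t())
psi=.54
robot.move_pose([.5,-.25,.22],tilted(psi,0,np.pi/2)); print(robot.state()["joint_pos"].round(2))
for tl in (.3,.6,.9,1.2): robot.move_pose([.5,-.25,.2],tilted(psi,tl,np.pi/2))
robot.sleep(.3); print(robot.state()["joint_pos"].round(2),t(),robot.state()["finger_gap"])
s=robot.get_image("side")["pixels"];d=robot.get_image("top")["pixels"]
cv2.imwrite("pics/g.png",np.hstack([cv2.resize(i[:,:,::-1],None,fx=4,fy=4,interpolation=cv2.INTER_CUBIC) for i in(s[190:340,230:330],d[130:280,330:430])]))
E
```

```text
[-0.4  0.  -0.6]
0.03506188933214469 55.59384047985077 [ 0.2 -0.1  2.2]
[-0.1 -0.4 -1.2]
0.03475933868892306 75.2
[-0.18  0.28  0.11 -0.   -1.4  -0.85]
[-1.    0.34 -0.11 -1.24 -1.39  0.42] 78.2 0.03491786029422135
```

View pics/g.png

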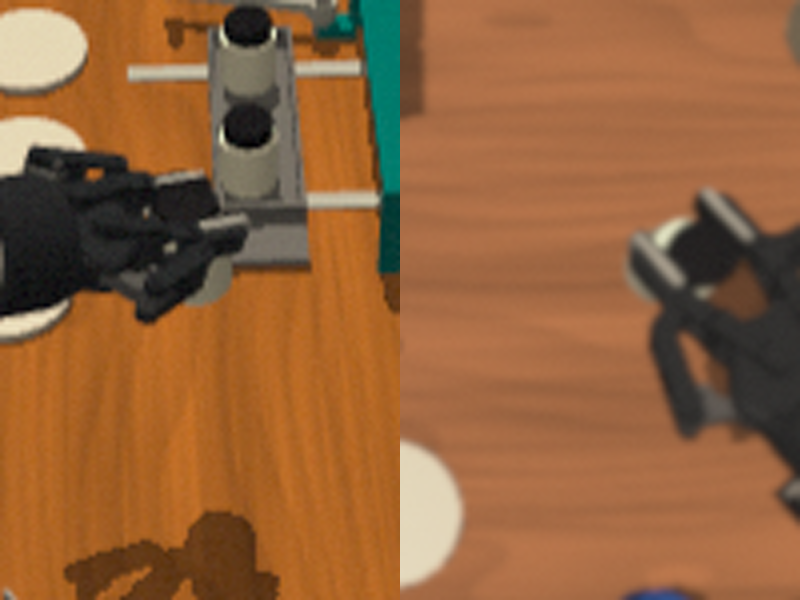

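The pot hangs nearly upright in the gripper: the cap is between the pads at (690,250) and the body below at (205,275). I lower it until it touches, release it and back off.

```bash
python3 - <<'E'
from h import *
psi=.54; o=tilted(psi,1.2,np.pi/2)
robot.move_straight([.5,-.25,.085],o,.15); f0=f(); print(f0)
z=.085
while z>.045:
    z-=.002; robot.move_straight([.5,-.25,z],o,.04); robot.sleep(.05); F=f(); print(round(z,3),F)
    if F[2]-f0[2]>3.5: break
robot.sleep(.3)
robot.command_gripper(.055); robot.sleep(.3)
ax=R.from_rotvec(o).as_matrix()[:,2]
p=robot.state()["eef_pos"]; robot.move_straight(p-.09*ax,o,.1)
p=robot.state()["eef_pos"]; robot.move_straight([p[0],p[1],.22],o,.2)
go((.5,.05),.3,P,straight=False); print(t())
d=robot.get_image("top"); s=robot.get_image("side"); print(caps(d))
cv2.imwrite("pics/m.png",np.hstack([cv2.resize(i[:,:,::-1],None,fx=3,fy=3,interpolation=cv2.INTER_CUBIC) for i in(s["pixels"][180:380,190:320],d["pixels"][130:330,300:430])]))
E
```

```text
[0.2 0.9 0. ]
0.083 [ 0.8  0.5 -1.8]
0.081 [-0.5  0.5 -0.9]
0.079 [-0.4 -0.1 -0.9]
0.077 [ 0.4 -0.4 -0.8]
0.075 [-0.2 -0.2 -1.4]
0.073 [-0.2 -0.5 -0.9]
0.071 [ 0.1 -0.6 -0.7]
0.069 [-0.   0.7 -1.9]
0.067 [-0.3  0.1 -1.6]
0.065 [-0.5  0.  -2.2]
0.063 [-0.3 -0.1 -0.6]
0.061 [ 0.1  0.4 -1.2]
0.059 [ 0.4 -0.8 -1.5]
0.057 [-0.4  0.4 -0.5]
0.055 [-0.4 -0.2 -1.6]
0.053 [ 0.6 -0.4 -2.1]
0.051 [-0.3  0.1 -1.1]
0.049 [-0.7 -0.3 -1.4]
0.047 [-0.7  1.6  5.3]
89.5
[(np.float64(0.9144), np.float64(0.1679), 153, np.float64(206.0), np.float64(41.0)), (np.float64(0.5275), np.float64(-0.0362), 123, np.float64(290.0), np.float64(186.0)), (np.float64(0.4817), np.float64(-0.2609), 147, np.float64(384.0), np.float64(203.0))]
```

```bash
python3 - <<'E'
from h import *
d=robot.get_image("top"); s=robot.get_image("side")
def blob(dd,uv,fn,r=28):
    u,v=int(uv[0]),int(uv[1]); im=dd["pixels"][v-r:v+r,u-r:u+r].astype(int); m=fn(im).astype(np.uint8)
    n,l,st,c=cv2.connectedComponentsWithStats(m); i=1+np.argmax(st[1:,4]); return c[i]+[u-r,v-r],st[i]+[u-r,v-r,0,0,0]
dark=lambda i:i.max(2)<65
white=lambda i:(i.min(2)>95)
def proj(dd,p):
    T=np.linalg.inv(dd["cam_to_world"]); q=T[:3,:3]@p+T[:3,3]; q=np.array([q[0],-q[1],-q[2]])
    return cv2.projectPoints(q.reshape(1,1,3),np.zeros(3),np.zeros(3),dd["K"],np.array(dd["dist"]))[0].ravel()
P0=np.array([.4817,-.2609,.066])
for dd in(d,s):
    uv=proj(dd,P0); print("proj",uv,"base",proj(dd,P0*[1,1,0]),"dark",blob(dd,uv,dark),"white",blob(dd,uv,white))
E
```

```text
proj [383.9398124  203.32854231] base [377.1336675 207.654399 ] dark (array([384.40136054, 203.06122449]), array([378, 197,  14,  13, 147])) white (array([376.83486239, 209.59633028]), array([371, 200,  16,  15, 109]))
proj [278.39359672 283.62308707] base [278.7811649  300.29114857] dark (array([279.34355828, 284.63190184]), array([272, 278,  15,  14, 163])) white (array([278.11363636, 297.09090909]), array([271, 287,  17,  19, 176]))
```

The pot stands upright again: the cap agrees in both views and the white body is right below it. I pick it up, and check the tray before placing it.

```bash
python3 - <<'E'
from h import *
pick((.4825,-.261)); go((.40,-.30),.2,P,straight=False); robot.sleep(.2)
print(robot.state()["finger_gap"],t())
d=robot.get_image("top"); print(caps(d)); s=robot.get_image("side")["pixels"]
a=cv2.resize(d["pixels"][135:225,205:335,::-1],None,fx=4,fy=4,interpolation=cv2.INTER_CUBIC)
b=cv2.resize(s[170:350,200:265,::-1],None,fx=2,fy=2)
b=cv2.resize(s[230:410,160:290,::-1],None,fx=2,fy=2,interpolation=cv2.INTER_CUBIC)
b=np.pad(b,((0,0),(0,0),(0,0)))
w=np.zeros((360,780,3),np.uint8); w[:,:520]=a; w[:,520:]=b
cv2.imwrite("pics/n.png",w)
E
```

```text
grip 0.04057517547914251 60.57263731956482 93.2
0.04078081010924946 94.7
[(np.float64(0.535), np.float64(0.0706), 137, np.float64(246.0), np.float64(184.0)), (np.float64(0.5274), np.float64(-0.0366), 133, np.float64(291.0), np.float64(187.0))]
```

View pics/n.png

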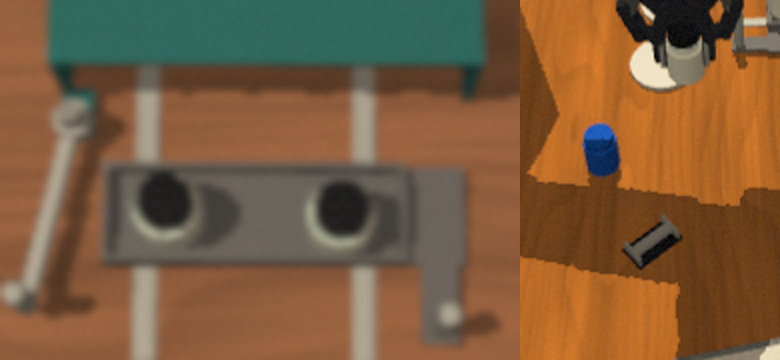

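The tray is at its stop, with rim rows matching the first measurement. The pots are at (165,200) and (340,208), and the middle is free. The third pot hangs upright. I place it with a force check.

```bash
python3 - <<'E'
from h import *
q=TI+.0003*Y
go(q,.2,P,straight=False); robot.sleep(.2); go(q,.06,P,.15)
z=.06; ok=True
while z>.0275:
    z-=.003; go(q,max(z,.027),P,.05); F=f(); print(round(z,3),F)
    if F[2]>8: ok=False; break
if ok or z<.030:
    robot.command_gripper(.062); print(f()); go(q,.12,P,.15); print("rel",f())
    go((.40,-.30),.25,P,straight=False); print(caps(),t())
E
```

```text
0.057 [-1.   0.1 -0.9]
0.054 [ 0.5 -0.  -0.1]
0.051 [ 0.1  0.7 -0.9]
0.048 [-0.1  0.5 -1.3]
0.045 [ 0.1 -0.3 -0.9]
0.042 [ 0.1  0.5 -2.8]
0.039 [-0.6  0.7 -1.7]
0.036 [-0.3 -0.6 -1.5]
0.033 [ 0.2 -0.1 -1.1]
0.03 [ 0.3  0.3 -1.7]
0.027 [-0.9 -0.4 -0.7]
[-0.5  0.5  0.3]
rel [-1.1 -0.3 -0.3]
[(np.float64(0.5359), np.float64(0.016), 144, np.float64(269.0), np.float64(184.0)), (np.float64(0.535), np.float64(0.0704), 140, np.float64(246.0), np.float64(184.0)), (np.float64(0.5275), np.float64(-0.0366), 136, np.float64(290.0), np.float64(186.0))] 102.7
```

```bash
python3 - <<'E'
from h import *
press(0)
go((.40,-.30),.25,P,straight=False); print(caps(),t())
p=np.array([.4613,-.0975])
robot.command_gripper(.026); go(p,.2,P,straight=False); go(p,.035,P,.1); robot.command_gripper(.018); print(f(),robot.state()["finger_gap"])
for s in (.03,.06,.09,.105): go(p+s*X,.035,P,.05); print(s,f())
while s<.124:
    s+=.002; go(p+s*X,.035,P,.03); robot.sleep(.1); print(round(s,3),f())
    if f()[0]<-14: break
go(p+(s-.004)*X,.035,P,.03); print(f()); robot.command_gripper(.026); print(f())
go(p+(s-.004)*X,.2,P,.1)
go((.40,-.25),.25,P,straight=False); d=robot.get_image("top"); print(caps(d),t())
im=cv2.cvtColor(d["pixels"],cv2.COLOR_RGB2GRAY)
cv2.imwrite("pics/q.png",im)
# bright post top near its home place
T=np.linalg.inv(d["cam_to_world"])
for r in range(160,176): print(im[r,308:326])
E
```

```text
0.084 0.0845 0.7
0.081 0.081 0.5
0.078 0.0782 0.9
0.075 0.0753 2.2
0.072 0.0722 2.6
0.069 0.0691 2.7
0.066 0.068 11.2
0.063 0.0678 22.0
pressed 107.9
[(np.float64(0.539), np.float64(0.0704), 141, np.float64(246.0), np.float64(183.0)), (np.float64(0.5379), np.float64(0.0154), 142, np.float64(269.0), np.float64(183.0)), (np.float64(0.5311), np.float64(-0.0368), 135, np.float64(291.0), np.float64(185.0))] 109.2
[1.9 0.2 1.9] 0.018216282716215473
0.03 [-0.5 -0.4 -0. ]
0.06 [-0.6  0.2  0.1]
0.09 [ 0.7 -0.4  0.3]
0.105 [ 0.8  0.5 -0. ]
0.107 [-0.5 -0.4 -0.6]
0.109 [-1.6 -0.1  1.1]
0.111 [-1.7 -1.   0.6]
0.113 [-0.8 -0.   0.8]
0.115 [-1.6  0.   0.8]
0.117 [-6.7 -0.2  5.7]
0.119 [-13.1   1.7  11.5]
0.121 [-18.1   1.9  16. ]
[-5.6  1.3  6.8]
[-18.4   2.4  16.5]
[] 121.3
[ 78 103 134 158 170 168 159 161 168 173 175 175 176 176 175 177 176 176]
[ 85 111 140 160 168 167 162 163 170 174 176 173 174 174 175 174 175 176]
[ 90 118 145 162 168 165 163 165 170 173 173 174 173 173 174 174 175 175]
[ 93 124 149 165 168 165 162 167 170 172 172 173 173 171 172 174 174 174]
[ 98 129 154 166 167 161 161 166
[... 155 characters left out ...]
9 169 169 170 170 170 171 170 171]
[117 145 160 165 163 161 162 166 168 168 169 169 170 168 169 169 170 169]
[122 149 160 164 160 159 162 166 168 167 168 168 168 168 168 169 169 169]
[127 151 163 163 159 158 162 166 166 167 167 167 167 167 168 168 168 167]
[133 152 161 163 158 159 162 164 166 166 165 165 166 166 167 167 166 168]
[138 154 160 159 157 159 163 163 164 165 165 165 165 165 167 166 166 167]
[141 156 159 158 156 158 162 163 164 163 164 165 164 165 165 165 166 165]
[145 156 159 158 156 158 160 163 163 163 163 163 163 163 163 165 165 165]
[147 156 157 155 154 157 161 161 160 161 161 162 163 162 163 163 163 163]
[149 155 155 153 154 157 159 159 160 161 160 162 162 162 161 161 161 161]
```

```bash
cat >> h.py <<'E'
def postpix(d,uv,r=12):
    u,v=uv; im=d["pixels"][v-r:v+r+1,u-r:u+r+1].astype(int)
    m=((im.max(2)-im.min(2)<45)&(im.min(2)>125)).astype(np.uint8)
    n,l,st,c=cv2.connectedComponentsWithStats(m)
    return [(c[i]+[u-r,v-r],st[i,4]) for i in range(1,n) if st[i,4]>4]
E
python3 - <<'E'
from h import *
go((.40,.25),.3,P,straight=False); d=robot.get_image("top"); print(caps(d),t())
b=postpix(d,(316,166)); print(b,[on_plane(d,[x[0]],.072)[0,:2] for x in b])
ref=cv2.imread("pics/c1.png")[:,:,::-1]; ref=cv2.resize(ref,(140,105),interpolation=cv2.INTER_AREA)
print(postpix({"pixels":np.pad(ref,((105,0),(205,0),(0,0)))},(316,166)))
a=d["pixels"][158:178,302:330]; k=ref[53:73,97:125]; print(cv2.phaseCorrelate(cv2.cvtColor(k,7).astype(np.float32),cv2.cvtColor(a,7).astype(np.float32)), np.abs(a.astype(int)-k).mean())
E
```

```text
[] 123.2
[(array([316.08333333, 166.5       ]), np.int32(24))] [array([ 0.57496537, -0.09986603])]
[(array([316.05, 166.1 ]), np.int32(20))]
((-0.024594026267203972, 0.371082560341371), 0.9104402569929758) 4.4904761904761905
```

The tray is home: the post is within 1 mm of its original place. Next I close the keeper, pushing with closed fingers.

```bash
python3 - <<'E'
from h import *
P2=P+np.pi/2
tg=lambda th: Y*np.sin(th)-X*np.cos(th)
pt=lambda th,o=.018: kp(th)+o*tg(th)
robot.command_gripper(0)
go(pt(1.8,.032),.2,P2-1.8,straight=False); go(pt(1.8,.032),.04,P2-1.8,.1); print(f(),t())
th=1.8; go(pt(th),.04,P2-th,.1)
while th>-.07:
    th-=.12 if th>.25 else .02
    go(pt(th),.04,P2-th,.12 if th>.2 else .05)
    if th<.3: robot.sleep(.08); print(round(th,2),f())
    if np.linalg.norm(f()[:2])>9: break
print("end",round(th,3),f(),t())
go(pt(th,.04),.04,P2-th,.08); print(f()); go(pt(th,.04),.25,P2-th); go((.40,.25),.3,P,straight=False)
d=robot.get_image("top"); print(t())
for uv,z in(((269,164),.075),((316,166),.072)):
    b=postpix(d,uv); print([(x,on_plane(d,[x[0]],z)[0,:2].round(4)) for x in b])
cv2.imwrite("pics/fin.png",d["pixels"][:,:,::-1])
E
```

```text
[ 0.  -0.6 -0.6] 126.0
0.24 [-0.5  0.7 -1.2]
0.22 [-1.   0.4 -0.9]
0.2 [1.1 0.1 0.3]
0.18 [-0.4 -0.2 -0. ]
0.16 [ 0.8 -0.3 -0. ]
0.14 [ 0.6 -0.3 -0.1]
0.12 [0.4 0.6 0. ]
0.1 [-0.5 -0.3  0.1]
0.08 [ 0.1  0.2 -0.1]
0.06 [-0.7 -0.2  0.4]
0.04 [ 0.3  0.1 -0.4]
0.02 [-0.7  0.  -0.7]
-0.0 [-0.4 -0.2  0. ]
-0.02 [-3.   0.5  1.2]
-0.04 [-9.7  1.3  4.6]
end -0.04 [-9.7  1.3  4.6] 134.6
[ 0.8 -0.3  0.3]
138.5
[((array([265.07272727, 163.07272727]), np.int32(55)), array([0.5855, 0.0232]))]
[((array([316.17391304, 166.56521739]), np.int32(23)), array([ 0.5748, -0.1001]))]
```

```bash
python3 -c "
from h import *
print(robot.hand_in(), t())"
```

```text
the job is handed in; nothing more can be done
the job is handed in; nothing more can be done
```

The job is handed in but I saw no verdict: all three white pots were put in the tray with caps pressed, the tray measured about 1 mm from its starting place, and the keeper was pushed shut against its stop; the pots were not visible under the hood for a last look, and one pot tipped over during placing and was set upright again.

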